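# Dial the code into the key cabinet with a fingertip

## Task

Dial in the code on the small grey key cabinet that lies on the worktop: with a fingertip, push each of its two thumbwheels round clockwise (seen from above) by its lugs, click by click, until the lug with the raised rib stands in its click at the arrow-head pointer on the cabinet's far side, and do not go past the pointer. Leave the loose things lying beside it where they are; nothing needs to be picked up.

Things in the scene. Friction and masses are not known exactly. Their poses are not given: they have to be found in the camera images.
- key_case: Grey key cabinet lying on its back, fixed: 136 (x) by 300 (y) by 45 mm high. Origin: centre of its underside; z up, x away from the robot, y to the left. Flat top at 45 mm. Wheel axles at x = 0, y = +73 mm (left) and -73 mm (right). Beyond each wheel a steel arrow-head ridge on the top (the pointer: 5 mm high, up to 24 mm wide, 54 to 67 mm from the axle towards +x) aims at the axle
- hub_left (a point): Centre of the top of the left wheel's hub, on its upright axle, 21 mm above the cabinet's top face. The wheel is a black star: hub 52 mm in diameter, six straight radial lugs 60 degrees apart, 10 mm wide, reaching 52 mm from the axle, standing 4 to 20 mm above the top face. A fingertip fits down between two lugs (gap 36 mm wide at 44 mm from the axle)
- index_left (a point): Top of the left wheel's index lug, 50 mm from the axle. This lug alone bears a raised metal rib (25 mm long outside the hub, 7 mm wide, 4 mm higher than the lug) along it
- hub_right (a point): Centre of the top of the right wheel's hub; the wheel is the same as the left one. At rest in any click, one lug points straight at the pointer (cabinet +x) and the opposite one straight at the near side (cabinet -x)
- index_right (a point): Top of the right wheel's index lug, 50 mm from the axle, marked by the same rib
- wheel_left (a joint): Turn of the left wheel (rad), growing CLOCKWISE seen from above; 0 = its ribbed lug at the pointer. It clicks at every 1.047 (60 degrees): -1.047 is one click to go, -2.094 two, -3.142 three. Leaving a click takes 5 to 7 N at a lug, less towards half-way (0.52 rad); from there the detent pulls it on to the next click by itself, and no further
- wheel_right (a joint): Turn of the right wheel (rad), growing CLOCKWISE seen from above; 0 = its ribbed lug at the pointer. It clicks at every 1.047 (60 degrees): -1.047 is one click to go, -2.094 two, -3.142 three. Leaving a click takes 5 to 7 N at a lug, less towards half-way (0.52 rad); from there the detent pulls it on to the next click by itself, and no further
- tape_measure: Yellow and black tape measure, 33 x 71 x 62 mm, loose, to the right of the cabinet; not to be disturbed. Origin at the centre of its underside
- keys: Bunch of keys with a blue tag, 101 x 122 x 8 mm, loose, right of the tape measure; not to be disturbed. Origin at the centre of its underside
- masking_tape: Roll of masking tape lying flat, 106 mm across, 25 mm high, loose, to the left of the cabinet; not to be disturbed. Origin at the centre of its underside
- screwdriver_small: Small blue screwdriver, 141 mm long, 21 mm thick, loose, left of the masking tape; not to be disturbed. Origin at the centre of its underside

How it is judged:
At the end, for the whole second after the job is handed in: Both wheels rest in the click at which the ribbed lug points at the pointer (within 0.12 rad), having come there clockwise, and the four loose things lie within 15 mm of where they were (value of joint wheel_left between -0.12 and 0.12 rad and not (velocity of joint wheel_left above 0.05 rad/s) and not (velocity of joint wheel_left below -0.05 rad/s) and value of joint wheel_right between -0.12 and 0.12 rad and not (velocity of joint wheel_right above 0.05 rad/s) and not (velocity of joint wheel_right below -0.05 rad/s) and distance of each of tape_measure, keys, masking_tape, screwdriver_small from where it was at the start of the episode below 0.015 m); the robot touches nothing.
It fails at once if the left wheel is turned past its pointer (by more than half a click) (value of joint wheel_left above 0.6 rad).
It fails at once if the right wheel is turned past its pointer (by more than half a click) (value of joint wheel_right above 0.6 rad).
It fails at once if one of the loose things (tape measure, keys, masking tape, screwdriver) is lifted or pushed more than 15 mm (distance of any of tape_measure, keys, masking_tape, screwdriver_small from where it was at the start of the episode above 0.015 m).
It also fails if it takes over 67 s, if anything falls off the work surface, if the arm or the gripper's body presses on something with over 40 N, if the wrist force passes 120 N, or if a joint passes its speed limit or range.

## Robot

A 6-joint arm with a two-finger parallel gripper is mounted at the origin on a cart in front of the work surface, level with it; the furniture and walls round the work are solid. World frame = base frame: x ahead of the robot, y to its left, z up, the work surface at z = 0. Lengths are in m, angles in rad, forces in N, time in s.
With the tool pointing down it reaches from about 0.325 to 0.9 m from the base axis. Payload 6.1 kg.
Tool frame: the origin (TCP) lies at the very end of the fingers, on their centre line; the grasp point (between the pads) lies env.grip_depth behind it (env.grip_depth is the distance from the TCP to the grasp point, in m); z points along the fingers, y is the line along which they close (so a half turn about z gives the same grasp; the last joint's range is limited). The gripper opens to 85 mm and grips with 20 to 120 N. Pads are 22 mm wide; open, the fingers measure 114 mm over their backs; the gripper's body (76 mm by 85 mm) begins 54 mm behind the grasp point. The pads swing forward as they close: fully open they stand 13 mm farther back than shut.
Start: joints at [-1.256, 0.22, 1.526, -0, 1.395, -0.126], TCP at [0.267, -0.565, 0.231] pointing down, gripper open.
Joint ranges: [-2.98, 2.98], [-0.91, 2.08], [0.09, 2.57], [-1.24, 4.39], [0.2, 2.65], [-2.68, 2.68]. Speed limits (rad/s): [2.57, 2.57, 3.01, 3.14, 3.14, 3.14].

## Interface

Orientations are given as a unit quaternion [x, y, z, w].
In Python, from rig import telemetry, vision, ticket, env gives the robot as it stands. The module is installed in compiled form; this text tells all that it offers.
- The arm moves only by the tool play_rows, never from a script. Its argument "targets" is a list of rows, each a list of 7 numbers: the shift along the world's x, y, z as a fraction of full scale, then the turn, a rotation vector about the world's x, y, z as a fraction of full scale, then the opening, from 0 (shut) to 1 (fully open). A call has 1 to 8 rows; each row is the pose to reach, as a shift and turn from the pose commanded when the call began, turning the shorter way round; what a row does not reach only later rows make up. Full scale, the value 1, is 0.5 m for a shift and 180 degrees for a turn. A row lasts 1/8 s, in which the tool goes at most 62.5 mm and 10.7 degrees, less where a joint would pass 70% of its speed; a pose out of reach is approached as far as the arm can. A call with a number of a shift or a turn outside -1 to 1 is refused whole. A call with a gripper value outside its range is refused whole. The fingers move at their own pace and stop on an object; the grip force is fixed at half the most. Time passes only in rows, so rows that repeat a pose let the fingers close. It gives the time, the measured TCP pose, the force, the opening and the grip force at its end, in the units of the state.
- telemetry.get_obs(): the state, without advancing time (a new reading comes with each control period).
- vision.camera(name): name is "scene" or "top" or "wrist"; returns the picture (420x560x3 uint8, red, green, blue); there is no depth.
- vision.calibration(name): a dict with "mtx" (3x3 intrinsics, pixels), "extrinsics" (4x4, takes a point from camera to world coordinates). Camera axes: x right, y up, looking along -z (the intrinsics and any distortion apply to the point x, -y, -z); pixel columns grow to the right and rows downward; lengths in m; the calibration is good to about 2 mm. A picture is of the moment at which its call begins: read the wrist's pose just before it. calibration takes no time and is no camera call; for the wrist camera it gives the pose at the moment of the call.
- ticket.finish_job(): hands the job in; it is judged then, once.
The state is a dict: "clock": time; "q": joint angles; "joint_vel": joint speeds; "joint_torque": joint torques, N m; "ee_pos": TCP position; "eef_rot": TCP orientation; "wrist_force": force on the tool from outside, world axes, zero at the start; "moment": the same for the moment, N m; "grip_width": finger opening in m; "finger_force": force on a finger pad.
Only numpy, scipy, OpenCV 4.12 (cv2) and the standard library are available. Lean on these libraries where they do the work, as an engineer would, in place of code of your own. Each camera call takes 0.05 s, during which the arm holds its last target. There are 200 camera calls.

## Working session

There is one attempt and no reset: what is moved stays moved. The work goes in short steps, Python scripts to look and compute and a tool call to move; the robot and the scene stay as the last step left them, time stands still between calls to the robot, and variables do not carry over. Pictures are saved under pics/ and viewed, at most 10 in all, crops included, and the job is handed in when it is done.

Besides the shell and the picture viewer there is one more tool, called after ">>>" as name(argument=value, ...) on one line, values as JSON. play_rows: Moves the arm, as the interface text tells. Its arguments: {"type":"object","properties":{"targets":{"type":"array"}},"required":["targets"]}

```bash
mkdir -p pics
python3 - <<'E'
from rig import telemetry, vision, ticket, env
import cv2,numpy as np
o=telemetry.get_obs();print({k:np.round(v,3) for k,v in o.items()},env.grip_depth)
for n in("top","scene"):
    cv2.imwrite(f"pics/{n}0.png",vision.camera(n)[:,:,::-1]); c=vision.calibration(n);print(n,c["mtx"].round(2).tolist(),c["extrinsics"].round(4).tolist(),c.keys())
E
```

```text
{'clock': np.float64(0.0), 'q': array([-1.256,  0.221,  1.528,  0.   ,  1.395, -0.126]), 'joint_vel': array([-0.001, -0.001, -0.   ,  0.   ,  0.   ,  0.   ]), 'joint_torque': array([-0.0000e+00, -4.9689e+01, -3.8940e+01, -0.0000e+00,  1.1000e-02,
        0.0000e+00]), 'ee_pos': array([ 0.266, -0.565,  0.23 ]), 'eef_rot': array([ 0.976,  0.219, -0.   , -0.001]), 'wrist_force': array([-0.386,  0.113,  0.257]), 'moment': array([-0.   , -0.034,  0.006]), 'finger_force': np.float64(0.0), 'grip_width': np.float64(0.085)} 0.0187
top [[406.93, 0.0, 276.3], [0.0, 406.93, 203.36], [0.0, 0.0, 1.0]] [[-0.0201, 0.9836, -0.1794, 0.3449], [-0.9957, -0.0358, -0.0852, 0.0822], [-0.0902, 0.177, 0.9801, 1.192], [0.0, 0.0, 0.0, 1.0]] dict_keys(['mtx', 'extrinsics'])
scene [[388.56, 0.0, 282.19], [0.0, 388.56, 208.22], [0.0, 0.0, 1.0]] [[-0.6781, 0.3208, -0.6613, -0.0676], [-0.735, -0.294, 0.611, 0.7762], [0.0016, 0.9004, 0.4351, 0.4925], [0.0, 0.0, 0.0, 1.0]] dict_keys(['mtx', 'extrinsics'])
```

View pics/top0.png

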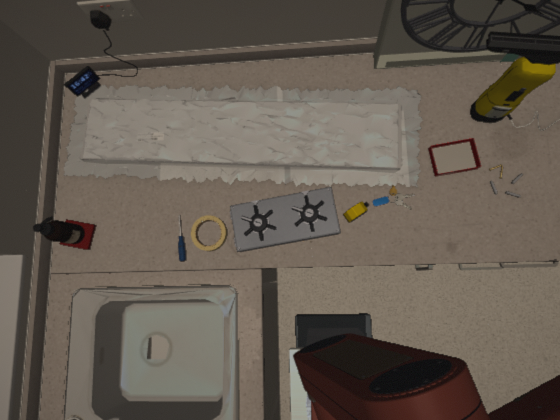

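View pics/scene0.png

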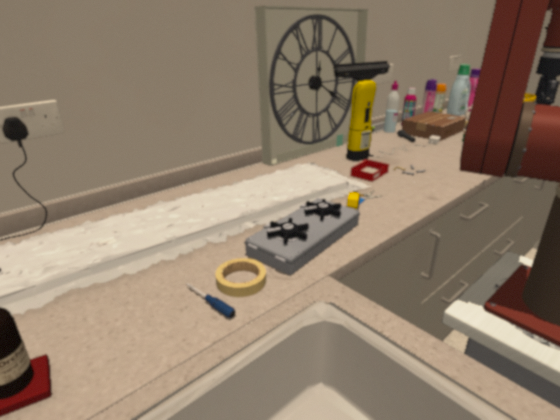

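The top view shows the cabinet at about (231–340, 187–250), with its wheels near (259,222) and (309,212). I'll enlarge that area.

Run:
```python
import cv2
a=cv2.imread("pics/top0.png")[180:260,220:350]
cv2.imwrite("pics/top0c.png",cv2.resize(a,None,fx=6,fy=6,interpolation=cv2.INTER_CUBIC))
```

```text
(no output)
```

View pics/top0c.png

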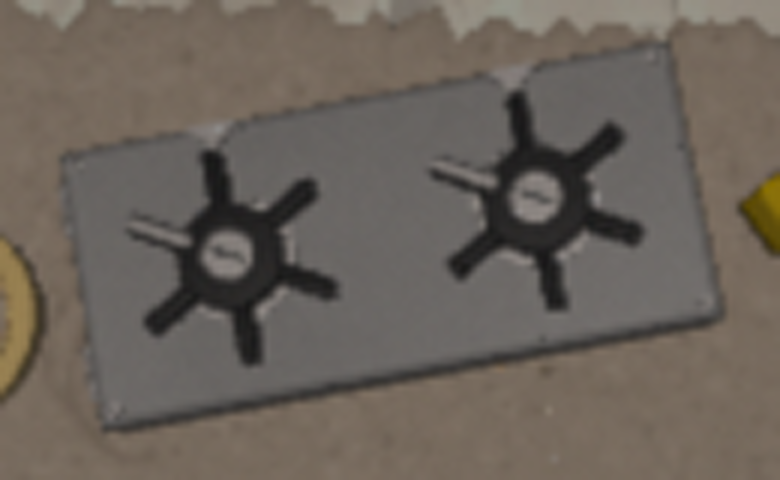

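The enlarged crop shows both ribbed lugs at about 10 o'clock, tipped at (130,222) and (435,165). The pointers are at 12 o'clock, so each wheel needs exactly one clockwise click. The hubs are at (228,254) and (534,196) in the crop. Next I'll turn these into world positions.

```bash
cat > h.py <<'E'
import numpy as np
from rig import vision
def ray(n,uv,z,c=None):
    c=c or vision.calibration(n); K=c["mtx"];T=c["extrinsics"]
    d=np.linalg.inv(K)@[uv[0],uv[1],1]; d=T[:3,:3]@[d[0],-d[1],-d[2]]
    return T[:3,3]+d*(z-T[2,3])/d[2]
def proj(n,p,c=None):
    c=c or vision.calibration(n);T=c["extrinsics"]
    q=T[:3,:3].T@(np.asarray(p)-T[:3,3]); q=c["mtx"]@[q[0],-q[1],-q[2]]
    return q[:2]/q[2]
E
python3 - <<'E'
from h import *
f=lambda u,v,z:ray("top",((u+.5)/6-.5+220,(v+.5)/6-.5+180),z)
P={}
for k,a in dict(hubL=(228,254,.066),hubR=(534,196,.066),ptrL=(213,133,.05),ptrR=(512,78,.05),farL=(64,157,.045),farR=(662,42,.045),nearR=(718,318,.045),nearL=(107,425,.045),nlugL=(252,362,.065),nlugR=(557,308,.065)).items():
    P[k]=f(*a);print(k,P[k].round(4))
d=P['hubL']-P['hubR'];print(np.hypot(*d[:2]),np.degrees(np.arctan2(-d[0],d[1])))
d=P['farL']-P['farR'];print(np.hypot(*d[:2]),np.degrees(np.arctan2(-d[0],d[1])))
d=P['nearL']-P['nearR'];print(np.hypot(*d[:2]),np.degrees(np.arctan2(-d[0],d[1])))
print(sum(P[k] for k in('farL','farR','nearR','nearL'))/4,(P['hubL']+P['hubR'])/2)
E
```

```text
hubL [0.5    0.2339 0.066 ]
hubR [0.5225 0.0901 0.066 ]
ptrL [0.5609 0.2427 0.05  ]
ptrR [0.5823 0.0987 0.05  ]
farL [0.5527 0.3162 0.045 ]
farR [0.5981 0.0269 0.045 ]
nearR [0.4653 0.0067 0.045 ]
nearL [0.4231 0.2955 0.045 ]
nlugL [0.4491 0.2234 0.065 ]
nlugR [0.4701 0.0813 0.065 ]
0.14559067847788604 8.921419001230975
0.292841099146978 8.90648987244204
0.29188758976753293 8.320659483799233
[0.50981002 0.1613092  0.045     ] [0.51125424 0.16202633 0.066     ]
```

>>> play_rows(targets=[[0.1, 0.2, 0, 0, 0, 0.1, 0], [0.16, 0.4, 0, 0, 0, 0.2, 0], [0.2, 0.6, 0, 0, 0, 0.3, 0], [0.22, 0.7, 0, 0, 0, 0.4, 0], [0.22, 0.8, 0, 0, 0, 0.4, 0], [0.22, 0.8, 0, 0, 0, 0.4, 0], [0.22, 0.8, 0, 0, 0, 0.4, 0], [0.22, 0.8, 0, 0, 0, 0.4, 0]])

```text
clock: 1.1
ee_pos: [0.3768, -0.1629, 0.2311]
eef_rot: [0.659, 0.752, 0.0, -0.0]
wrist_force: [-0.2, 0.3, -0.4]
grip_width: -0.0005
finger_force: 0.0
```

>>> play_rows(targets=[[0.05, 0.12, 0, 0, 0, 0.05, 0], [0.1, 0.24, 0, 0, 0, 0.1, 0], [0.13, 0.36, 0, 0, 0, 0.15, 0], [0.16, 0.48, 0, 0, 0, 0.174, 0], [0.16, 0.48, 0, 0, 0, 0.174, 0], [0.16, 0.48, 0, 0, 0, 0.174, 0]])

```text
clock: 1.85
ee_pos: [0.4567, 0.074, 0.2309]
eef_rot: [0.434, 0.901, -0.001, -0.0]
wrist_force: [0.0, -1.5, -0.7]
grip_width: -0.0002
finger_force: 0.0
```

Run:
```python
from h import *
from rig import telemetry
import cv2
c=vision.calibration("wrist");a=vision.camera("wrist")
o=telemetry.get_obs();print(o["ee_pos"].round(4),o["eef_rot"].round(4),c["mtx"].round(1).tolist(),c["extrinsics"].round(4).tolist())
np.savez("w1.npz",**c)
cv2.imwrite("pics/w1.png",a[:,:,::-1])
for p in [(.5225,.0901,.066),(.5,.2339,.066),o["ee_pos"]]: print(proj("wrist",p,c))
```

```text
[0.4567 0.0734 0.2309] [ 4.348e-01  9.005e-01 -5.000e-04 -2.000e-04] [[352.5, 0.0, 277.3], [0.0, 352.5, 211.5], [0.0, 0.0, 1.0]] [[0.7822, -0.5895, -0.2015, 0.4044], [0.623, 0.7396, 0.2547, 0.1391], [-0.0012, -0.3248, 0.9458, 0.3718], [0.0, 0.0, 0.0, 1.0]]
[344.70369311 218.58308109]
[443.69693047  71.3217121 ]
[277.57428821 285.44795799]
```

View pics/w1.png

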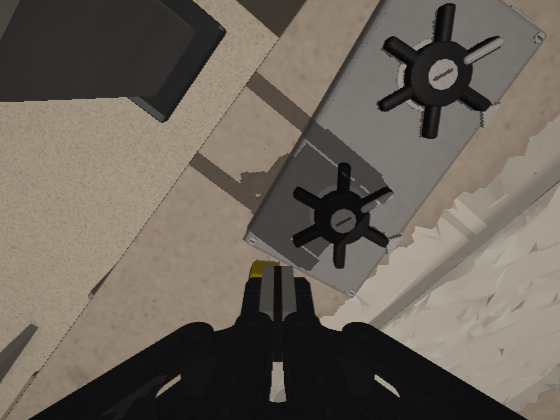

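The wrist view shows the right hub at (343,220) and the left hub at (442,73). Both are within 2 px of my predictions, and the fingers are shut with their tip near (278,270). Now I'll compute the arc waypoints.

```bash
cat > wp.py <<'E'
from h import *
from rig import telemetry
from scipy.spatial.transform import Rotation as R
yaw=np.radians(8.8)
H=np.load("hubs.npy")
def wp(i,th,z,r=.046):
    t=yaw-np.radians(th); return np.r_[H[i][:2]+r*np.array([np.cos(t),np.sin(t)]),z]
def turn(th):  # fraction of turn about z from now
    y=R.from_quat(telemetry.get_obs()["eef_rot"]).as_matrix()[:,1]
    d=(8.8-th-np.degrees(np.arctan2(y[1],y[0]))+90)%180-90
    return d/180
E
python3 - <<'E'
from h import *
c=dict(np.load("w1.npz"))
r=ray("wrist",(343,220),.066,c);l=ray("wrist",(442,73),.066,c);d=l-r
print(r,l,np.hypot(*d[:2]),np.degrees(np.arctan2(-d[0],d[1])))
H=np.array([(l+[.5,.2339,.066])/2,(r+[.5225,.0901,.066])/2]);print(H);np.save("hubs.npy",H)
import wp
o=wp.telemetry.get_obs()
for th in(150,165,180,195,210,213):
    p=wp.wp(1,th,.052);print(th,p.round(4),((p-o["ee_pos"])/.5).round(4),round(wp.turn(th),4))
E
```

```text
[0.52220512 0.08808096 0.066     ] [0.49986511 0.23218031 0.066     ] 0.14582077467059462 8.812525029164444
[[0.49993255 0.23304016 0.066     ]
 [0.52235256 0.08909048 0.066     ]]
150 [0.4865 0.0603 0.052 ] [ 0.0597 -0.0263 -0.3579] 0.0019
165 [0.4803 0.0705 0.052 ] [ 0.0472 -0.0057 -0.3579] -0.0814
180 [0.4769 0.0821 0.052 ] [ 0.0404  0.0173 -0.3579] -0.1648
195 [0.4766 0.0941 0.052 ] [ 0.0399  0.0413 -0.3579] -0.2481
210 [0.4795 0.1057 0.052 ] [ 0.0456  0.0647 -0.3579] -0.3314
213 [0.4804 0.1079 0.052 ] [ 0.0474  0.0691 -0.3579] -0.3481
```

>>> play_rows(targets=[[0.06, -0.026, -0.1, 0, 0, 0, 0], [0.06, -0.026, -0.2, 0, 0, 0, 0], [0.06, -0.026, -0.27, 0, 0, 0, 0], [0.06, -0.026, -0.29, 0, 0, 0, 0], [0.06, -0.026, -0.29, 0, 0, 0, 0], [0.06, -0.026, -0.29, 0, 0, 0, 0]])

```text
clock: 2.65
ee_pos: [0.4882, 0.0612, 0.0883]
eef_rot: [0.434, 0.901, 0.001, 0.002]
wrist_force: [0.5, -1.3, -0.0]
grip_width: 0.0002
finger_force: 0.0
```

Run:
```python
import wp
from h import *
import cv2
c=vision.calibration("wrist");a=vision.camera("wrist")
o=wp.telemetry.get_obs();print(o["ee_pos"].round(4),o["eef_rot"].round(4),o["clock"])
cv2.imwrite("pics/w2.png",a[:,:,::-1])
print(proj("wrist",wp.H[1],c),proj("wrist",o["ee_pos"],c))
for th in(150,165,180,195,210,213):
    p=wp.wp(1,th,.052);print(th,((p-o["ee_pos"])/.5).round(4),round(wp.turn(th),4))
```

```text
[0.4882 0.0614 0.0883] [4.341e-01 9.009e-01 7.000e-04 1.600e-03] 2.7
[363.95497438 260.70139714] [278.88798721 284.15917809]
150 [-0.0035 -0.0023 -0.0726] 0.0014
165 [-0.016   0.0183 -0.0726] -0.0819
180 [-0.0227  0.0413 -0.0726] -0.1653
195 [-0.0233  0.0653 -0.0726] -0.2486
210 [-0.0176  0.0887 -0.0726] -0.3319
213 [-0.0157  0.0931 -0.0726] -0.3486
```

View pics/w2.png

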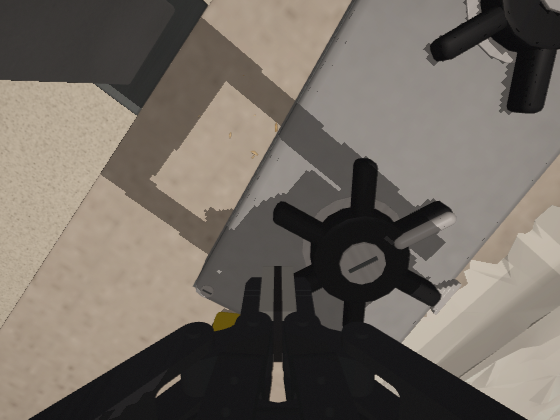

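The hub is at (362,263), against (364,261) predicted, and the fingertip is over the gap at 5 o'clock. I'll go down now.

>>> play_rows(targets=[[-0.003, -0.003, -0.02, 0, 0, 0, 0], [-0.003, -0.003, -0.04, 0, 0, 0, 0], [-0.003, -0.003, -0.055, 0, 0, 0, 0], [-0.003, -0.003, -0.07, 0, 0, 0, 0], [-0.003, -0.003, -0.072, 0, 0, 0, 0], [-0.003, -0.003, -0.072, 0, 0, 0, 0]])

```text
clock: 3.45
ee_pos: [0.4852, 0.0603, 0.0502]
eef_rot: [0.434, 0.901, -0.0, -0.0]
wrist_force: [-0.2, -0.4, -1.0]
grip_width: -0.0001
finger_force: 0.0
```

>>> play_rows(targets=[[-0.002, 0.005, 0, 0, 0, -0.02, 0], [-0.005, 0.01, 0, 0, 0, -0.041, 0], [-0.008, 0.015, 0, 0, 0, -0.062, 0], [-0.0105, 0.0206, 0, 0, 0, -0.083, 0], [-0.013, 0.026, 0, 0, 0, -0.104, 0], [-0.015, 0.032, 0, 0, 0, -0.125, 0], [-0.0165, 0.038, 0, 0, 0, -0.146, 0], [-0.0172, 0.0436, 0, 0, 0, -0.167, 0]])

```text
clock: 4.45
ee_pos: [0.4772, 0.0813, 0.0508]
eef_rot: [0.653, 0.757, -0.0, 0.001]
wrist_force: [0.5, -3.2, 0.0]
grip_width: -0.0002
finger_force: 1.5
```

>>> play_rows(targets=[[-0.001, 0.006, 0, 0, 0, -0.021, 0], [-0.001, 0.012, 0, 0, 0, -0.042, 0], [-0.001, 0.018, 0, 0, 0, -0.062, 0], [-0.0006, 0.024, 0, 0, 0, -0.083, 0], [0, 0.03, 0, 0, 0, -0.104, 0], [0.0016, 0.036, 0, 0, 0, -0.125, 0], [0.003, 0.042, 0, 0, 0, -0.146, 0], [0.005, 0.0474, 0, 0, 0, -0.167, 0]])

```text
clock: 5.45
ee_pos: [0.4795, 0.1059, 0.0508]
eef_rot: [0.827, 0.562, 0.0, 0.0]
wrist_force: [-0.6, 0.1, 0.2]
grip_width: -0.0001
finger_force: 0.0
```

>>> play_rows(targets=[[0, 0, 0, 0, 0, 0, 0], [0, 0, 0, 0, 0, 0, 0], [0, 0, 0, 0, 0, 0, 0]])

```text
clock: 5.82
ee_pos: [0.4791, 0.1056, 0.0504]
eef_rot: [0.827, 0.563, 0.0, 0.0]
wrist_force: [0.4, 0.6, -0.3]
grip_width: -0.0002
finger_force: 0.0
```

Run:
```python
import wp
from h import *
import cv2
a=vision.camera("wrist");b=vision.camera("top")
o=wp.telemetry.get_obs();print(o["ee_pos"].round(4),o["wrist_force"].round(1),o["clock"])
cv2.imwrite("pics/w3.png",np.hstack([cv2.resize(a,(400,300)),cv2.resize(b[170:260,230:350],(400,300))])[:,:,::-1])
p=wp.wp(1,210,.052);print(p,wp.turn(210))
```

```text
[0.4791 0.1057 0.0503] [-0.1 -0.3 -0.4] 5.925
[0.47946567 0.10572521 0.052     ] 0.0018264648031674825
```

View pics/w3.png

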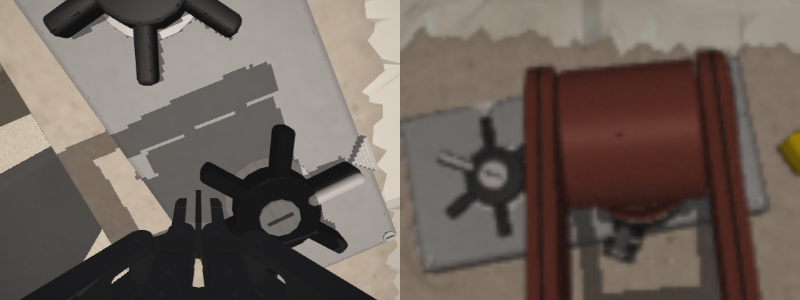

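The right wheel's rib now stands at its pointer (ribbed lug at (335,185), pointer at (355,155)), and there is no contact force. Next I'll lift straight out and move above the left wheel.

>>> play_rows(targets=[[0, 0, 0.04, 0, 0, 0, 0], [0, 0, 0.08, 0, 0, 0, 0], [0, 0, 0.1, 0, 0, 0.02, 0], [-0.01, 0.06, 0.1, 0, 0, 0.08, 0], [-0.02, 0.12, 0.1, 0, 0, 0.14, 0], [-0.03, 0.17, 0.1, 0, 0, 0.2, 0], [-0.03, 0.197, 0.1, 0, 0, 0.26, 0], [-0.03, 0.197, 0.1, 0, 0, 0.333, 0]])

```text
clock: 6.92
ee_pos: [0.4639, 0.2052, 0.1003]
eef_rot: [0.452, 0.892, 0.0, -0.0]
wrist_force: [-0.2, 0.1, 0.2]
grip_width: -0.0001
finger_force: 0.0
```

>>> play_rows(targets=[[0, 0, 0, 0, 0, 0, 0], [0, 0, 0, 0, 0, 0, 0], [0, 0, 0, 0, 0, 0, 0]])

```text
clock: 7.3
ee_pos: [0.4641, 0.204, 0.1003]
eef_rot: [0.457, 0.89, -0.0, -0.0]
wrist_force: [0.3, -0.7, 0.5]
grip_width: -0.0003
finger_force: 0.0
```

Run:
```python
import wp
from h import *
import cv2
c=vision.calibration("wrist");a=vision.camera("wrist")
o=wp.telemetry.get_obs();print(o["ee_pos"].round(4),o["eef_rot"].round(4),o["clock"])
cv2.imwrite("pics/w4.png",a[:,:,::-1])
print(proj("wrist",wp.H[0],c),proj("wrist",wp.H[1],c))
p=wp.wp(0,150,.051);print(((p-o["ee_pos"])/.5).round(4),round(wp.turn(150),4))
```

```text
[0.4641 0.204  0.1003] [0.4566 0.8896 0.     0.    ] 7.35
[362.82983261 247.20882132] [248.63224902 425.90035589]
[-0.0001  0.0004 -0.0986] 0.0175
```

View pics/w4.png

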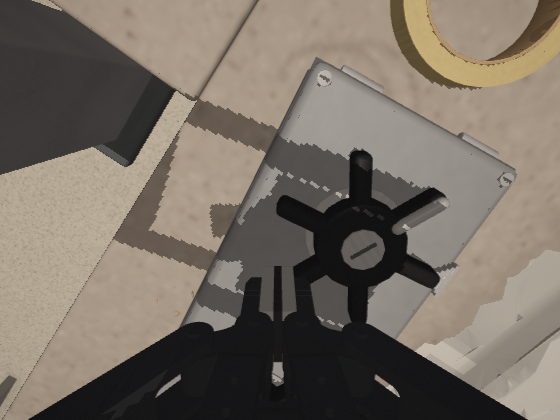

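The left hub is at (362,250), with (363,247) predicted, so the fingertip is correctly placed. I'll go down and repeat the arc.

>>> play_rows(targets=[[0, 0, -0.03, 0, 0, 0.017, 0], [0, 0, -0.055, 0, 0, 0.017, 0], [0, 0, -0.07, 0, 0, 0.017, 0], [0, 0, -0.085, 0, 0, 0.017, 0], [0, 0, -0.098, 0, 0, 0.017, 0], [0, 0, -0.098, 0, 0, 0.017, 0], [0, 0, -0.098, 0, 0, 0.017, 0]])

```text
clock: 8.22
ee_pos: [0.4643, 0.2043, 0.0515]
eef_rot: [0.432, 0.902, 0.0, 0.0]
wrist_force: [0.5, -0.0, -0.5]
grip_width: 0.0002
finger_force: 0.0
```

>>> play_rows(targets=[[-0.003, 0.005, 0, 0, 0, -0.02, 0], [-0.0065, 0.01, 0, 0, 0, -0.041, 0], [-0.0095, 0.015, 0, 0, 0, -0.062, 0], [-0.012, 0.0206, 0, 0, 0, -0.083, 0], [-0.0145, 0.026, 0, 0, 0, -0.104, 0], [-0.0165, 0.032, 0, 0, 0, -0.125, 0], [-0.018, 0.038, 0, 0, 0, -0.146, 0], [-0.019, 0.0436, 0, 0, 0, -0.167, 0]])

```text
clock: 9.22
ee_pos: [0.4553, 0.2254, 0.0518]
eef_rot: [0.652, 0.758, 0.0, 0.001]
wrist_force: [1.0, -3.5, -0.0]
grip_width: -0.0003
finger_force: 1.6
```

>>> play_rows(targets=[[-0.001, 0.006, 0, 0, 0, -0.021, 0], [-0.001, 0.012, 0, 0, 0, -0.042, 0], [-0.001, 0.018, 0, 0, 0, -0.062, 0], [-0.0006, 0.024, 0, 0, 0, -0.083, 0], [0, 0.03, 0, 0, 0, -0.104, 0], [0.0016, 0.036, 0, 0, 0, -0.125, 0], [0.003, 0.042, 0, 0, 0, -0.146, 0], [0.005, 0.0474, 0, 0, 0, -0.167, 0]])

```text
clock: 10.22
ee_pos: [0.4575, 0.25, 0.0518]
eef_rot: [0.826, 0.563, 0.0, 0.0]
wrist_force: [-0.3, -0.7, -0.6]
grip_width: 0.0
finger_force: 0.0
```

>>> play_rows(targets=[[0, 0, 0, 0, 0, 0, 0], [0, 0, 0, 0, 0, 0, 0], [0, 0, 0, 0, 0, 0, 0]])

```text
clock: 10.6
ee_pos: [0.4571, 0.2497, 0.0514]
eef_rot: [0.825, 0.565, 0.0, 0.0]
wrist_force: [0.4, -1.1, -0.9]
grip_width: 0.0
finger_force: 0.0
```

Same force pattern as the right wheel. I'll lift out and move clear to check both wheels.

>>> play_rows(targets=[[0, 0, 0.04, 0, 0, 0, 0], [0, 0, 0.1, 0, 0, 0, 0], [0, 0, 0.2, 0, 0, 0, 0], [0, 0, 0.3, 0, 0, 0, 0], [-0.05, -0.1, 0.35, 0, 0, 0, 0], [-0.1, -0.2, 0.35, 0, 0, 0, 0], [-0.15, -0.3, 0.35, 0, 0, 0, 0], [-0.15, -0.4, 0.35, 0, 0, 0, 0]])

```text
clock: 11.6
ee_pos: [0.3807, 0.0487, 0.2264]
eef_rot: [0.825, 0.565, 0.0, 0.0]
wrist_force: [0.8, -0.6, 0.5]
grip_width: -0.0001
finger_force: 0.0
```

>>> play_rows(targets=[[0, -0.1, 0, 0, 0, 0, 0], [0, -0.2, 0, 0, 0, 0, 0], [0, -0.3, 0, 0, 0, 0, 0], [0, -0.4, 0, 0, 0, 0, 0], [0, -0.4, 0, 0, 0, 0, 0], [0, -0.4, 0, 0, 0, 0, 0], [0, -0.4, 0, 0, 0, 0, 0]])

```text
clock: 12.48
ee_pos: [0.3821, -0.1491, 0.2262]
eef_rot: [0.825, 0.565, 0.0, -0.0]
wrist_force: [0.1, -0.6, -0.6]
grip_width: 0.0002
finger_force: 0.0
```

Run:
```python
from h import *
from rig import telemetry
import cv2
b=vision.camera("top");print(telemetry.get_obs()["clock"])
cv2.imwrite("pics/t2.png",cv2.resize(b[170:270,220:353],(798,600),interpolation=cv2.INTER_CUBIC)[:,:,::-1])
```

```text
12.525
```

View pics/t2.png

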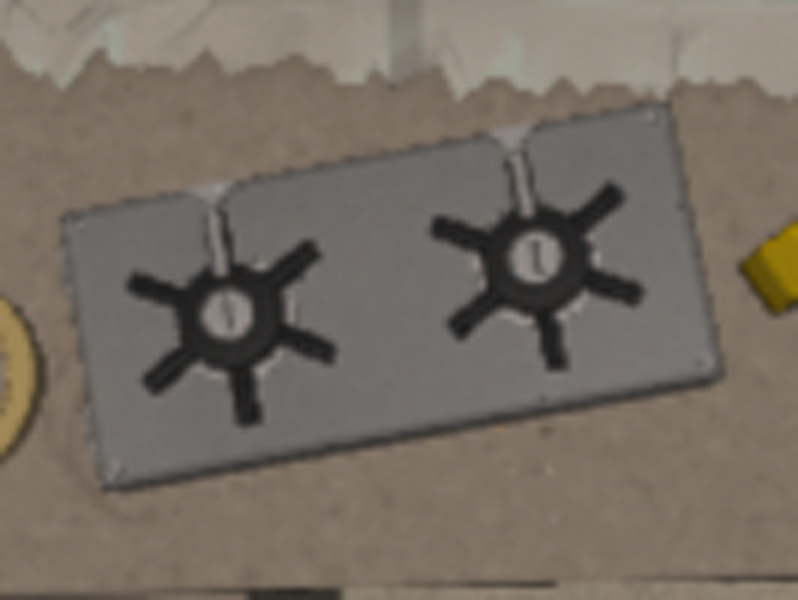

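Both ribbed lugs stand at their pointers (rib tips at (217,205) and (515,150)), and the loose things look unmoved. The left wheel may be a few degrees off, so I'll measure its residual angle against the first picture.

Run:
```python
from h import *
import cv2
from scipy.ndimage import gaussian_filter1d as g
A=cv2.imread("pics/top0.png",0)
B=cv2.cvtColor(vision.camera("top"),cv2.COLOR_RGB2GRAY)
from scipy.spatial.transform import Rotation
for n,h in zip("LR",np.load("hubs.npy")):
    th=np.radians(np.arange(0,360,.5)+8.8)
    def prof(I):
        s=0
        for r in np.linspace(.034,.048,8):
            pts=np.array([proj("top",[h[0]+r*np.cos(t),h[1]+r*np.sin(t),.064],C) for t in th],np.float32)
            s=s+cv2.remap(I,pts[:,:1],pts[:,1:],cv2.INTER_LINEAR)[:,0].astype(float)
        return s/8
    C=vision.calibration("top")
    a,b=prof(A),prof(B)
    out=[]
    for k in range(6):  # lug darkness centroid within +-18deg
        i=(np.arange(-36,37)+k*120)%720
        f=lambda p:(lambda w:(w*np.arange(-36,37)).sum()/w.sum()/2)(np.clip(np.percentile(p[i],80)-p[i],0,None))
        out.append((k*60,round(f(a),1),round(f(b),1)))
    print(n,out)
for k,(y,x) in dict(rest=(slice(170,290),slice(160,225)),right=(slice(180,225),slice(340,420))).items():
    print(k,np.abs(A[y,x].astype(int)-B[y,x]).max())
```

```text
L [(0, np.float64(1.1), np.float64(-2.8)), (60, np.float64(4.0), np.float64(1.2)), (120, np.float64(3.1), np.float64(1.3)), (180, np.float64(2.3), np.float64(0.3)), (240, np.float64(0.4), np.float64(-1.3)), (300, np.float64(0.1), np.float64(-1.5))]
R [(0, np.float64(1.0), np.float64(1.5)), (60, np.float64(5.9), np.float64(2.2)), (120, np.float64(1.3), np.float64(1.1)), (180, np.float64(-1.0), np.float64(-1.0)), (240, np.float64(-2.2), np.float64(-2.3)), (300, np.float64(-1.4), np.float64(-1.2))]
rest 11
right 35
```

The left wheel is about 2° (0.03 rad) off and the right about 0°, both well within 0.12 rad. The loose things are in place, so I'll hand it in.

```bash
python3 -c "
from rig import ticket
print(ticket.finish_job())"
```

```text
the job is handed in; nothing more can be done
None
```

I turned both thumbwheels one click clockwise and handed the job in: each ribbed lug stands at its pointer (left about 2° off, right about 0°), the arm touched none of the loose things, and no verdict came back.

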